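# Unlock and open the air sampler's bayonet cover

### The arm

A 6-joint arm with a two-finger parallel gripper is mounted at the origin on the work surface. World frame = base frame: x ahead of the robot, y to its left, z up, the work surface at z = 0. Lengths are in m, angles in degrees, forces in N, time in s.
With the tool pointing down it reaches from about 0.35 to 0.875 m from the base axis. Payload 4.2 kg.
Tool frame: the origin (TCP) lies midway between the tips of the shut fingers; the grasp point (between the pads) lies 19 mm behind it (hold_point_z is the z of the grasp point in the tool frame, in m); z points along the fingers, y is the direction in which the jaws open and shut (so a half turn about z gives the same grasp; the last joint's range is limited). The gripper opens to 87 mm and grips with 3 to 60 N. Pads are 19 mm wide; open, the fingers measure 117 mm over their backs; the gripper's body (75 mm by 190 mm) begins 51 mm behind the grasp point.
Start: joints at [-58.751, 22.042, 0.453, 0, -68.411, -14.817], TCP at [0.177, -0.599, 0.223] pointing down, gripper open.
Joint ranges: [-179.83, 179.83], [-69.29, 118.12], [-61.27, 80.66], [-181.25, 117.63], [-171.15, -9.14], [-177.46, 177.46]. Speed limits (degrees/s): [159.86, 159.86, 180, 180, 180, 180].

### API

Orientations are given as a 3x3 rotation matrix whose columns are the frame's x, y, z axes.
In Python, from station import * gives the robot as it stands. The module is installed in compiled form; this text tells all that it offers.
- The arm moves only by the tool jog_arm, never from a script. Its argument "moves" is a list of rows, each a list of 7 numbers: the closure, from -1 (fully open) to 1 (shut), then the shift along the tool's x, y, z in m, then the turn, a rotation vector about the tool's x, y, z in rad. In form: [[gripper, x, y, z, wx, wy, wz], ...]. A call has exactly 10 rows; each row is the pose to reach, as a shift and turn from the pose commanded when the call began, along the tool's axes at that moment; what a row does not reach only later rows make up. A row lasts 1/12 s, in which the tool goes at most 41.7 mm and 7.16 degrees, less where a joint would pass 70% of its speed; a pose out of reach is approached as far as the arm can. A call with a gripper value outside its range is refused whole. The fingers move at their own pace and stop on an object; the grip force is fixed at half the most. Time passes only in rows, so rows that repeat a pose let the fingers close, or fill a call up. It gives the time, the measured TCP pose, the force and the opening at its end, in the units of the state.
- sense(): the state, without advancing time (a new reading comes with each control period).
- capture(name): name is "scene" or "top" or "wrist"; returns a dict with "frame" (480x640x3 uint8, red, green, blue), "fov_y" (degrees; the focal length in pixels is half the picture's height over the tangent of half this angle, whatever the lens; pixels are square), "cx", "cy" (the principal point, pixels), "k1" (the pictures are not rectified: a ray, as slopes to the right and down, at radius r is drawn at 1 + k1 r^2 times it, then the intrinsics apply), "world_from_camera" (4x4, takes a point from camera to world coordinates). Camera axes: x right, y down, z forward; pixel columns grow to the right and rows downward; lengths in m; the calibration is good to about 2 mm. A picture is of the moment at which its call begins. There is no depth.
- finish_job(): hands the job in, once; it reports no verdict.
The state is a dict: "time_s": time; "joints": joint angles; "joint_velocities": joint speeds; "effort": joint torques, N m; "tcp_pos": TCP position; "ee_rot": TCP orientation; "wrist_force": force on the tool from outside, world axes, zero at the start; "moment": the same for the moment, N m; "gripper_width": opening from 0.0 (shut) to 1.0 (fully open).
Only numpy, scipy, OpenCV 4.12 (cv2) and the standard library are available. Lean on these libraries where they do the work, as an engineer would, in place of code of your own. Each camera call takes 0.05 s, during which the arm holds its last target.

### The job

Open the air sampler: slide its lock bar fully back and leave it there, then press the perforated cover down, turn it a quarter turn anticlockwise without forcing it, and lift it off. Lower it (do not drop it) into the free end of the steel tray so that it lies flat on the tray's floor, grip upwards, and let go; do not shift the dish in the tray, the rack, the bottles, lamp or forceps around.

Things in the scene. Friction and masses are not known exactly. Their poses are not given: they have to be found in the camera images.
- sampler: Air sampler, fixed: white head 130 x 200 mm (x, y), 45 mm thick, on a grey stand. The head's top face leans 0.44 rad (25 deg) from level towards the sampler's own -x, its low edge, roughly facing the robot. Origin: on the table under the point (105 mm up) where the cover's axis meets the top face; z up, y level along the head, lock bar on the +y side of the cover.
- cover: Perforated aluminium bayonet cover, loose, about 160 g: disc 72 mm dia, 20 mm thick, with a bar grip on top 60 mm long (its x), 16 mm wide (y), 26 mm tall (20 to 46 mm above the origin). Two ears, 16 mm wide, stick out along +y and -y to 50 mm from the axis, 14 to 20 mm up. Origin: centre of the underside; z along its axis, towards the grip. Start: y parallel to the sampler's y.
- seat (a point): Where the cover's origin is while fitted, on the leaning head. It sits 5 mm deep in a collar of 88 mm outside dia. Clear of the hooks, the cover lifts straight off along its axis.
- hook (a point): Centre of the top of one of two steel hooks over the cover's ears, at +y (this one) and -y, 40 to 60 mm from the axis, 31 mm wide, tops 5 mm above the disc's top. A lip lets the ear out only while the cover is pressed 6 to 8 mm down along its axis; it turns only anticlockwise seen from above (positive about its z), is clear after 50 deg and can turn to 130; 90 is best.
- sprung_plate (a joint): Spring plate under the cover: m pressed, 0 to 0.008 (hard stop); pushes the cover back with about 4.5 N at 0 and 8.5 N at 0.008.
- lock_bar (a joint): Lock bar of the sampler: slide in m, 0 to 0.025. Near 0 its steel nose (22 mm long, top 25 mm above the cover's underside level) stands beside one ear and the cover cannot turn; 0.025 is fully back (clear). It slides along the sampler's +y, away from the cover, against about 2 N of friction, and stays where left.
- lock_knob (a point): Centre of the top of the lock bar's upright black knob, 12 mm dia, 28 mm tall, axis square to the leaning face (parallel to the fitted cover's z); it moves with the bar. Below its foot is the bar, 10 mm wide. At lock_bar 0 it lies 22 mm towards -x and 85 mm towards +y of the cover's axis, in the fitted cover's directions, its top 36 mm above the cover's underside level.
- tray: Open steel tray, fixed, outside 220 x 136 mm (x, y), 22 mm high, walls and floor 3 mm. Origin: centre of its underside, on the table. A dish stands in its +x half; the cover belongs in its free -x half.
- dish: Closed culture dish, 60 mm dia, 16 mm high, loose in the tray's +x half. Origin: centre of its underside.
- tube_rack: White rack of stoppered tubes, 162 x 52 mm (x, y), 155 mm tall, loose, between sampler and tray. Origin: centre of its underside.
- jar: Glass jar with white lid, 68 mm dia, 95 mm tall. Origin: centre of its underside.
- flask: White plastic bottle, 72 mm dia, 170 mm tall. Origin: centre of its underside.
- spirit_lamp: Glass spirit lamp, 76 mm dia, 90 mm tall. Origin: centre of its underside.
- forceps: Steel forceps lying on the bench on the robot's side, 130 mm long, 6 mm high. Origin: middle of the underside.
- forceps2: Second steel forceps lying in front of the right-hand side, 130 mm long, 6 mm high. Origin: middle of the underside.
Things that resemble listed ones, but are neither listed nor needed, are in the scene too. What is shaped like the cover but turquoise or yellow is not meant.

How it is judged (in metres and radians):
On the way, in this order (a step that is already met when the one before it is completed fails the run):
1. the lock bar is fully back while the cover is still on its seat (value of joint lock_bar above 0.02 m and distance between cover and seat below 0.015 m), for 0.2 s.
2. the cover is off its seat, held (distance between cover and seat above 0.04 m and contact force between the fingers and cover above 0.5 N), for 0.2 s.
3. the cover is down in the tray while still held (z of cover in the frame of tray between 0 and 0.018 m and horizontal distance between cover and tray below 0.12 m and contact force between the fingers and cover above 0.5 N), for 0.05 s.
At the end, for the whole second after the job is handed in: The cover lies flat (within 0.1 rad, grip up) on the tray's floor (origin within 4 mm of the 3 mm floor height), between the tray's walls beside the dish, at rest and released, and the lock bar is still at least 20 mm back (z of cover in the frame of tray between 0 and 0.007 m and x of cover in the frame of tray between -0.11 and 0.02 m and y of cover in the frame of tray between -0.035 and 0.035 m and angle between cover's own z axis and vertical below 0.1 rad and value of joint lock_bar above 0.02 m and linear speed of cover below 0.02 m/s and contact force between the fingers and cover below 0.1 N); the robot touches nothing.
It fails at once if the cover is forced: it presses on the sampler, its hooks or lock with more than 100 N (contact force between cover and sampler above 100 N).
It fails at once if the cover is turned out (over 0.6 rad) while the lock bar still holds it (angle between the y axis of cover and the y axis of sampler, either way round above 0.6 rad and value of joint lock_bar below 0.01 m).
It fails at once if the dish in the tray is shifted more than 15 mm (distance of dish from where it was at the start of the episode above 0.015 m).
It fails at once if the tube rack, jar, bottle, spirit lamp or a forceps is shifted more than 25 mm (distance of any of tube_rack, jar, flask, spirit_lamp, forceps, forceps2 from where it was at the start of the episode above 0.025 m).
It also fails if it takes over 61 s, if anything falls off the work surface, if the arm or the gripper's body presses on something with over 40 N, if the wrist force passes 120 N, or if a joint passes its speed limit or range.

## Working session

There is one attempt and no reset: what is moved stays moved. The work goes in short steps, Python scripts to look and compute and a tool call to move; the robot and the scene stay as the last step left them, time stands still between calls to the robot, and variables do not carry over. Pictures are saved under pics/ and viewed, and the job is handed in when it is done.

Besides the shell and the picture viewer there is one more tool, called after "Emit:" as name(argument=value, ...), one argument or row to a line, values as JSON. jog_arm: Moves the arm, as the interface text tells. Its arguments: {"type":"object","properties":{"moves":{"type":"array"}},"required":["moves"]}

```bash
mkdir -p pics
python3 - <<'E'
from station import *
import cv2
s=sense();print(s)
for n in ["scene","top","wrist"]:
    c=capture(n);cv2.imwrite(f"pics/{n}0.png",c["frame"][:,:,::-1]);print(n,c["fov_y"],c["cx"],c["cy"],c["k1"],c["world_from_camera"].tolist() if hasattr(c["world_from_camera"],'tolist') else c["world_from_camera"])
E
```

```text
{'time_s': 0.0, 'joints': array([-5.87531041e+01,  2.20907384e+01,  3.79655505e-01, -2.99875612e-02,
       -6.84126713e+01, -1.48177072e+01]), 'joint_velocities': array([-0.02723641, -0.04982473,  0.06657094, -0.00432876,  0.00957391,
        0.079734  ]), 'effort': array([ 6.96648949e-04, -3.90667605e+01,  1.87404692e+01,  4.21966821e+00,
        1.09237616e-02, -1.97610625e-04]), 'tcp_pos': array([ 0.17662704, -0.59888223,  0.22145643]), 'ee_rot': array([[-9.59224579e-01, -2.82644143e-01, -7.04308719e-04],
       [-2.82645009e-01,  9.59222286e-01,  2.09900845e-03],
       [ 8.23161748e-05,  2.21248984e-03, -9.99997549e-01]]), 'wrist_force': array([ 0.00858413, -0.25751454,  0.03952286]), 'moment': array([-0.0305713 ,  0.01014562,  0.00944785]), 'gripper_width': 1.003123551315641}
scene 46.08939618194911 322.39482418842005 235.54850083568854 0.06055010174393736 [[-0.841443657398454, 0.4643218568458543, -0.276365310194914, 0.8566971599291907], [0.540270572904132, 0.7144776631783083, -0.4445552573900174, 0.4429055642098553], [-0.008959881570309046, -0.5233802461638017, -0.8520521336442766, 0.9713039247390111], [0.0, 0.0, 0.0, 1.0]]
top 56.61198814849074 318.07723304306404 237.62678868969394 0.006856321236221627 [[-0.01361833779188991, -0.985275050029384, 0.1704336136605114, 0.46596572691626587], [-0.9999024371306751, 0.013948723541034923, 0.0007411691522969959, -0.03543871429803667], [-0.0031075868326597093, -0.17040689217625632, -0.9853688821973765, 0.8963787918705819], [0.0, 0.0, 0.0, 1.0]]
wrist 68.39709362290546 320.0374127083341 233.5419611890368 -0.06380730838074763 [[-0.2829725331823478, 0.9274593671965687, 0.24442926924512212, 0.10968361478134474], [0.9591269340863504, 0.27324672950425116, 0.07356459151893183, -0.6172605832800401], [0.001438671081878937, 0.25525545442667796, -0.9668725785805221, 0.38379611773647165], [0.0, 0.0, 0.0, 1.0]]
```

View pics/scene0.png

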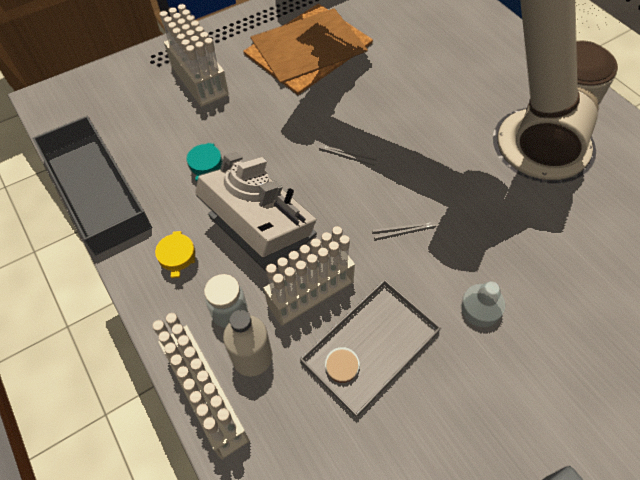

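View pics/top0.png

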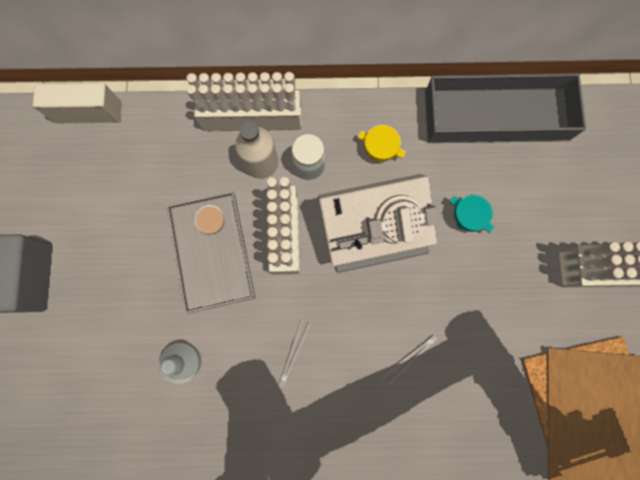

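View pics/wrist0.png

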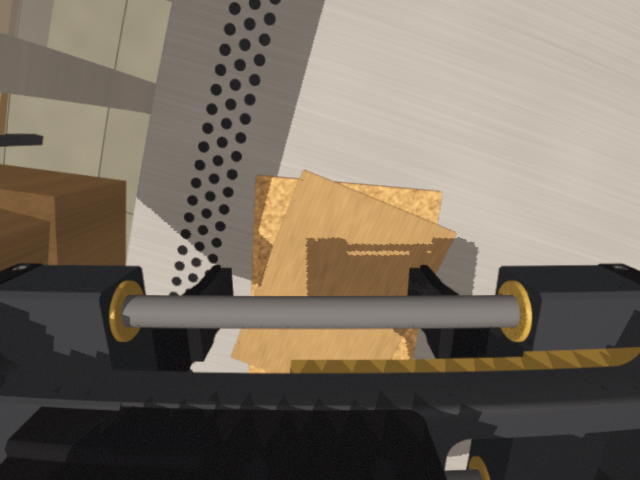

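```bash
cat > h.py <<'E'
from station import *
import numpy as np, cv2
def K(c):
    f=240/np.tan(np.radians(c["fov_y"])/2); return f
def ray(c,u,v):
    f=K(c); d=np.array([(u-c["cx"])/f,(v-c["cy"])/f]); r=np.linalg.norm(d)
    x=r
    for _ in range(30): x=r/(1+c["k1"]*x*x)
    d=d*(x/r if r>0 else 1)
    T=np.array(c["world_from_camera"]); w=T[:3,:3]@np.array([d[0],d[1],1]); return T[:3,3],w/np.linalg.norm(w)
def plane(c,u,v,z):
    o,w=ray(c,u,v); return o+w*(z-o[2])/w[2]
def tri(c1,p1,c2,p2):
    o1,a=ray(c1,*p1);o2,b=ray(c2,*p2)
    s=np.linalg.lstsq(np.stack([a,-b],1),o2-o1,rcond=None)[0]
    A=o1+a*s[0];B=o2+b*s[1]; return (A+B)/2,np.linalg.norm(A-B)
def proj(c,P):
    T=np.array(c["world_from_camera"]);p=T[:3,:3].T@(np.array(P)-T[:3,3]);d=p[:2]/p[2];r2=d@d
    d=d*(1+c["k1"]*r2);return d*K(c)+np.array([c["cx"],c["cy"]])
def crop(c,u,v,w,h,k,name):
    im=c["frame"][v:v+h,u:u+w,::-1];cv2.imwrite("pics/"+name,cv2.resize(im,None,fx=k,fy=k,interpolation=cv2.INTER_CUBIC))
E
python3 - <<'E'
from h import *
import pickle
t=capture("top");s=capture("scene");pickle.dump((t,s),open("c0.pkl","wb"))
crop(t,305,165,150,110,5,"tcrop.png");crop(s,185,140,150,120,5,"scrop.png")
E
```

```text
(no output)
```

View pics/tcrop.png

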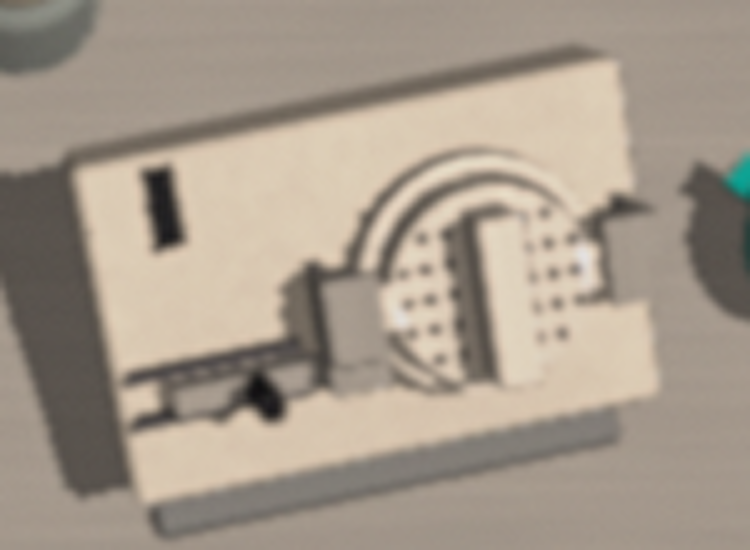

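View pics/scrop.png

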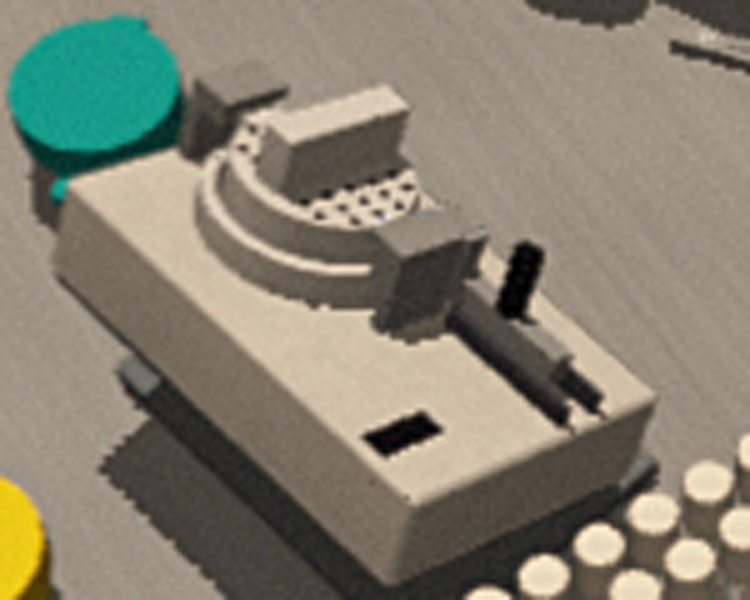

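Run:
```python
from h import *
import pickle
t,s=pickle.load(open("c0.pkl","rb"))
P=lambda a:(305+(a[0]+.5)/5-.5,165+(a[1]+.5)/5-.5)
Q=lambda a:(185+(a[0]+.5)/5-.5,140+(a[1]+.5)/5-.5)
pts={}
for n,a,b in [("far+y",(75,165),(410,505)),("near+y",(145,500),(655,403)),("far-y",(617,62),(66,188)),
 ("grip far a",(472,212),(266,128)),("grip far b",(525,212),(290,148)),("grip near a? +y",(503,385),(408,103)),("grip near -y",(545,383),(385,87)),
 ("knobtop",(268,412),(530,247))]:
    p,e=tri(t,P(a),s,Q(b));pts[n]=p;print(n,p.round(4),round(e,4))
y=pts["far+y"]-pts["far-y"];print(np.linalg.norm(y),np.degrees(np.arctan2(-y[0],y[1])),y[2])
x=pts["far+y"]-pts["near+y"];print(np.linalg.norm(x),np.degrees(np.arctan2(x[1],x[0])),np.degrees(np.arcsin(x[2]/np.linalg.norm(x))))
```

```text
far+y [ 0.6707 -0.039   0.1314] 0.0014
near+y [ 0.5572 -0.0628  0.0711] 0.0005
far-y [ 0.7082 -0.2347  0.1236] 0.0015
grip far a [ 0.6434 -0.1726  0.1788] 0.0098
grip far b [ 0.6407 -0.1879  0.1544] 0.0115
grip near a? +y [ 0.5873 -0.1838  0.1457] 0.0012
grip near -y [ 0.5888 -0.1994  0.14  ] 0.0014
knobtop [ 0.5808 -0.1046  0.1404] 0.0035
0.1994639376056707 10.841745658657587 0.007782022893116969
0.13066404320193978 11.873059402462353 27.454502745595143
```

Run:
```python
from h import *
import pickle
from scipy.spatial.transform import Rotation as R
t,s=pickle.load(open("c0.pkl","rb"))
P=lambda a:(305+(a[0]+.5)/5-.5,165+(a[1]+.5)/5-.5)
Q=lambda a:(185+(a[0]+.5)/5-.5,140+(a[1]+.5)/5-.5)
yaw=np.radians(11)
def Rc(yaw): return R.from_euler('z',yaw).as_matrix()@R.from_euler('y',-0.44).as_matrix()
L=[("g f+y",(476,215),(290,150),(.03,.008,.046)),("g f-y",(525,212),(266,128),(.03,-.008,.046)),("g n+y",(503,385),(408,105),(-.03,.008,.046)),("g n-y",(545,383),(385,87),(-.03,-.008,.046)),("knob",(268,410),(530,247),(-.022,.085,.036))]
A=[];B=[]
for n,a,b,m in L:
    p,e=tri(t,P(a),s,Q(b));A.append(p);B.append(m);o=p-Rc(yaw)@np.array(m);print(n,p.round(4),round(e,4),"origin",o.round(4))
# head y-corner yaw check, top face
A=np.array(A);B=np.array(B)
o=np.mean([a-Rc(yaw)@b for a,b in zip(A,B)],0)
print("o",o)
for c,f in ((t,lambda p:((p-[305,165]+.5)*5-.5)),(s,lambda p:((p-[185,140]+.5)*5-.5))):
    print([f(proj(c,o+Rc(yaw)@b)).round(0).tolist() for b in B])
# axis intersect z=.105
z=Rc(yaw)@[0,0,1]; print("h above face if 105:",(o[2]-.105)/z[2])
# ears hooks
H=[np.array([0,q*.05,.025]) for q in(1,-1)]
for c,f in ((t,lambda p:((p-[305,165]+.5)*5-.5)),(s,lambda p:((p-[185,140]+.5)*5-.5))):
    print("hooks",[f(proj(c,o+Rc(yaw)@b)).round(0).tolist() for b in H])
```

```text
g f+y [ 0.6412 -0.1727  0.1669] 0.0005 origin [ 0.6353 -0.1819  0.1126]
g f-y [ 0.6427 -0.1898  0.1628] 0.0011 origin [ 0.6338 -0.1834  0.1084]
g n+y [ 0.5874 -0.1839  0.1444] 0.001 origin [ 0.6348 -0.1829  0.1156]
g n-y [ 0.5888 -0.1994  0.14  ] 0.0014 origin [ 0.6331 -0.1827  0.1111]
knob [ 0.5812 -0.1044  0.141 ] 0.0029 origin [ 0.632  -0.1811  0.1178]
o [ 0.63380543 -0.18238764  0.11308833]
[[477.0, 219.0], [524.0, 210.0], [501.0, 388.0], [547.0, 379.0], [273.0, 403.0]]
[[292.0, 146.0], [264.0, 121.0], [413.0, 109.0], [385.0, 85.0], [529.0, 255.0]]
h above face if 105: 0.008939833552856618
hooks [[356.0, 315.0], [635.0, 257.0]]
hooks [[415.0, 238.0], [242.0, 85.0]]
```

```bash
cat >> h.py <<'E'
from scipy.spatial.transform import Rotation as R
YAW=np.radians(11); O=np.array([.6338,-.1824,.1120])
def Rc(yaw=None): return R.from_euler('z',YAW if yaw is None else yaw).as_matrix()@R.from_euler('y',-0.44).as_matrix()
def toolR(phi):  # jaws turned phi rad CCW from cover y about cover z
    C=Rc()@R.from_euler('z',phi).as_matrix(); y=C[:,1]; z=-C[:,2]; return np.stack([np.cross(y,z),y,z],1)
def delta(pos,Rt):
    s=sense();Rn=np.array(s["ee_rot"]);d=Rn.T@(np.array(pos)-s["tcp_pos"]);w=R.from_matrix(Rn.T@Rt).as_rotvec()
    print("shift",d.round(4),"rotvec",w.round(4),"deg",np.degrees(np.linalg.norm(w)).round(1),"joints",np.round(s["joints"],1));return d,w
E
python3 - <<'E'
from h import *
import pickle
t,s=pickle.load(open("c0.pkl","rb"))
for n,u,v,z in [("tr",170,207,.022),("tr",235,195,.022),("tr",253.5,297,.022),("tr",188,310,.022),("dish",209.5,220,.018),("flask",250,130,.17),("jar",308,148,.095),("lamp",170,364,.09)]: print(n,plane(t,u,v,z).round(4))
for u,v in [(272,183),(285,183),(275,262),(290,259)]:print("rack",plane(t,u,v,.155).round(3))
crop(t,150,180,120,140,5,"tray.png")
kp=O+Rc()@[-.022,.085,.036]; print("knob",kp)
above=O+Rc()@[-.022,.085,.110]; print(above, toolR(np.pi/2).round(3)); delta(above,toolR(np.pi/2))
print(np.linalg.norm(plane(t,253.5,297,.022)-plane(t,235,195,.022)))
E
```

```text
tr [0.6841 0.2628 0.022 ]
tr [0.7072 0.1323 0.022 ]
tr [0.5017 0.0925 0.022 ]
tr [0.4785 0.2191 0.022 ]
dish [0.657  0.1835 0.018 ]
flask [0.7818 0.08   0.17  ]
jar [ 0.7768 -0.0181  0.095 ]
lamp [0.3847 0.2274 0.09  ]
rack [0.691 0.043 0.155]
rack [0.691 0.021 0.155]
rack [0.554 0.038 0.155]
rack [0.559 0.013 0.155]
knob [ 0.58299031 -0.10568548  0.13520039]
[ 0.55204989 -0.11169969  0.20215201] [[ 0.191 -0.888  0.418]
 [-0.982 -0.173  0.081]
 [-0.    -0.426 -0.905]]
shift [-0.4979  0.3615  0.0202] rotvec [ 0.3575 -0.3236 -1.4506] deg 87.6 joints [-58.8  22.1   0.4  -0.  -68.4 -14.8]
0.20931497886360517
```

View pics/tray.png

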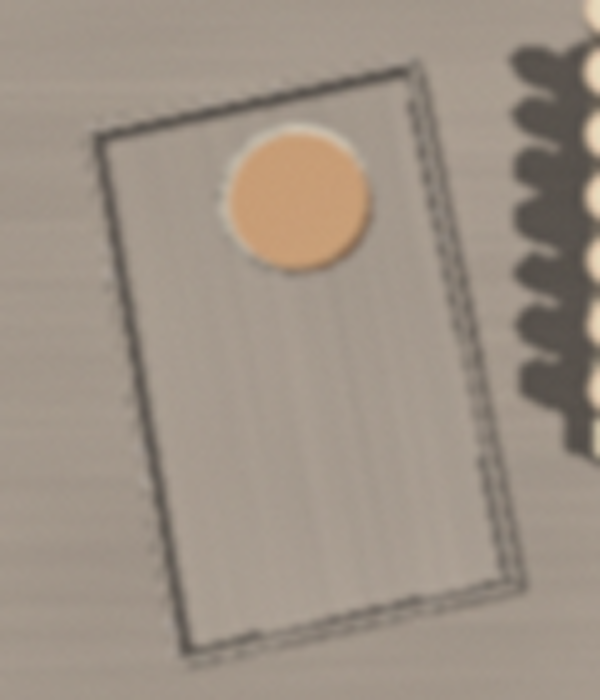

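Emit:
jog_arm(
  moves=[
    [-1, -0.025, 0.018, -0.005, 0.018, -0.016, -0.07],
    [-1, -0.05, 0.036, -0.01, 0.036, -0.032, -0.14],
    [-1, -0.075, 0.054, -0.015, 0.054, -0.048, -0.21],
    [-1, -0.1, 0.072, -0.02, 0.072, -0.064, -0.28],
    [-1, -0.125, 0.09, -0.025, 0.09, -0.08, -0.36],
    [-1, -0.15, 0.108, -0.03, 0.108, -0.096, -0.43],
    [-1, -0.175, 0.126, -0.035, 0.126, -0.112, -0.5],
    [-1, -0.2, 0.144, -0.04, 0.144, -0.128, -0.57],
    [-1, -0.225, 0.162, -0.045, 0.162, -0.144, -0.64],
    [-1, -0.25, 0.18, -0.05, 0.18, -0.16, -0.72],
  ],
)

```text
time_s: 1.08
tcp_pos: [0.3662, -0.3546, 0.2729]
ee_rot: [[-0.519, -0.823, 0.23], [-0.851, 0.524, -0.045], [-0.083, -0.219, -0.972]]
wrist_force: [0.8, 0.4, -0.2]
gripper_width: 0.999
```

Run:
```python
from h import *
delta(O+Rc()@[-.022,.085,.150],toolR(np.pi/2))
```

```text
shift [-0.2888 -0.0061  0.0618] rotvec [ 0.1769 -0.1651 -0.726 ] deg 43.8 joints [-28.4   3.  -16.6  -4.8 -57.5  -1.4]
```

Emit:
jog_arm(
  moves=[
    [-1, -0.035, 0, 0.0, 0.022, -0.021, -0.09],
    [-1, -0.07, 0, 0.0, 0.044, -0.042, -0.18],
    [-1, -0.105, 0, 0.01, 0.066, -0.062, -0.27],
    [-1, -0.14, 0, 0.02, 0.088, -0.083, -0.36],
    [-1, -0.175, -0.003, 0.03, 0.11, -0.104, -0.45],
    [-1, -0.21, -0.004, 0.04, 0.132, -0.125, -0.54],
    [-1, -0.245, -0.005, 0.05, 0.154, -0.145, -0.63],
    [-0.5, -0.289, -0.006, 0.062, 0.177, -0.165, -0.726],
    [0, -0.289, -0.006, 0.062, 0.177, -0.165, -0.726],
    [0.2, -0.289, -0.006, 0.062, 0.177, -0.165, -0.726],
  ],
)

```text
time_s: 1.92
tcp_pos: [0.5359, -0.1151, 0.2367]
ee_rot: [[0.19, -0.89, 0.415], [-0.982, -0.172, 0.081], [-0.001, -0.423, -0.906]]
wrist_force: [-0.1, -0.2, 0.4]
gripper_width: 0.852
```

Run:
```python
from h import *
print(sense()["gripper_width"])
delta(O+Rc()@[-.022,.085,.055],toolR(np.pi/2))
c=capture("wrist");cv2.imwrite("pics/w1.png",c["frame"][:,:,::-1])
for n,b in [("knob",(-.022,.085,.036)),("g1",(.03,.008,.046)),("g2",(.03,-.008,.046)),("g3",(-.03,.008,.046)),("g4",(-.03,-.008,.046))]: print(n,proj(c,O+Rc()@np.array(b)).round(1))
```

```text
0.8523352982397421
shift [-0.0002 -0.0005  0.0933] rotvec [ 0.0031  0.0007 -0.0014] deg 0.2 joints [  2.7   3.6 -24.   -5.8 -37.7  12.1]
knob [319.4 228.4]
g1 [247.4 128.5]
g2 [246.4 105.5]
g3 [330.3 128.2]
g4 [330.5 105. ]
```

View pics/w1.png

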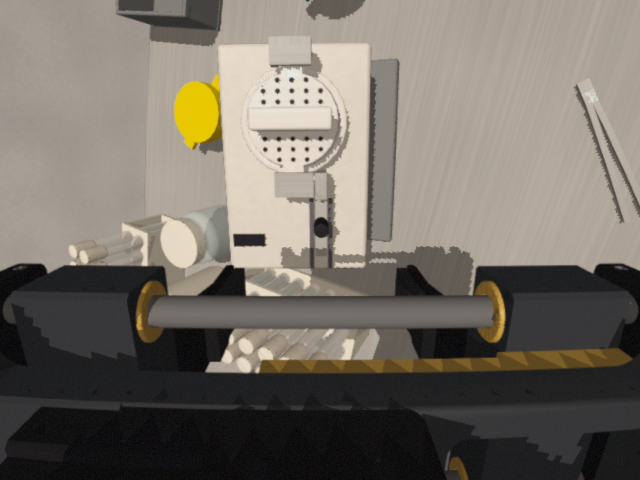

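Emit:
jog_arm(
  moves=[
    [0.2, 0, 0, 0.005, 0, 0, 0],
    [0.2, 0, 0, 0.015, 0, 0, 0],
    [0.2, 0, 0, 0.025, 0, 0, 0],
    [0.2, 0, 0, 0.035, 0, 0, 0],
    [0.2, 0, 0, 0.045, 0, 0, 0],
    [0.2, 0, 0, 0.055, 0, 0, 0],
    [0.2, 0, 0, 0.065, 0, 0, 0],
    [0.2, 0, 0, 0.075, 0, 0, 0],
    [0.2, 0, 0, 0.085, 0, 0, 0],
    [0.2, 0, 0, 0.093, 0, 0, 0],
  ],
)

```text
time_s: 2.8
tcp_pos: [0.5747, -0.1091, 0.152]
ee_rot: [[0.187, -0.89, 0.416], [-0.982, -0.169, 0.08], [-0.001, -0.424, -0.906]]
wrist_force: [-0.6, -0.1, -0.3]
gripper_width: 0.404
```

Run:
```python
from h import *
print(sense()["gripper_width"],sense()["wrist_force"])
delta(O+Rc()@[-.022,.085,.015],toolR(np.pi/2))
c=capture("wrist");crop(c,160,0,320,300,2,"w2.png")
for k in("top","scene"):
  cc=capture(k);
  if k=="top":crop(cc,305,165,150,110,5,"t2.png")
  else:crop(cc,185,120,150,120,5,"s2.png")
```

```text
0.4039890055574137 [-0.55857069 -0.10063692 -0.32623971]
shift [-0.0019 -0.0008  0.04  ] rotvec [ 0.0021 -0.0007 -0.0036] deg 0.2 joints [  3.2  12.7 -26.4  -7.4 -26.2  13.5]
```

View pics/w2.png

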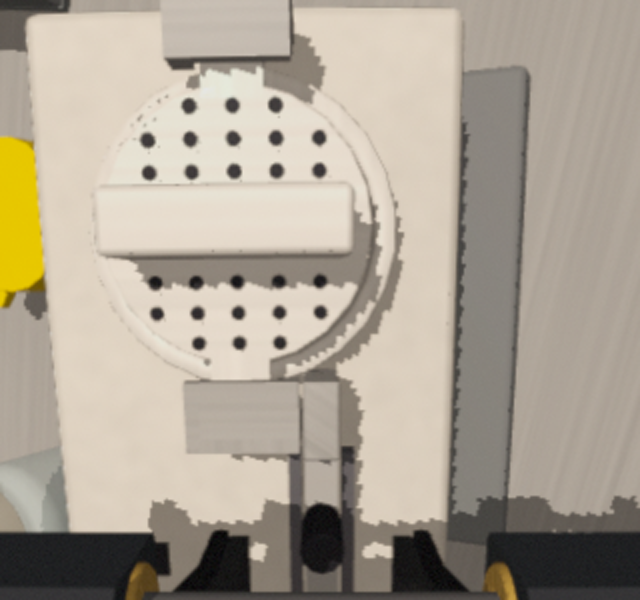

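View pics/s2.png

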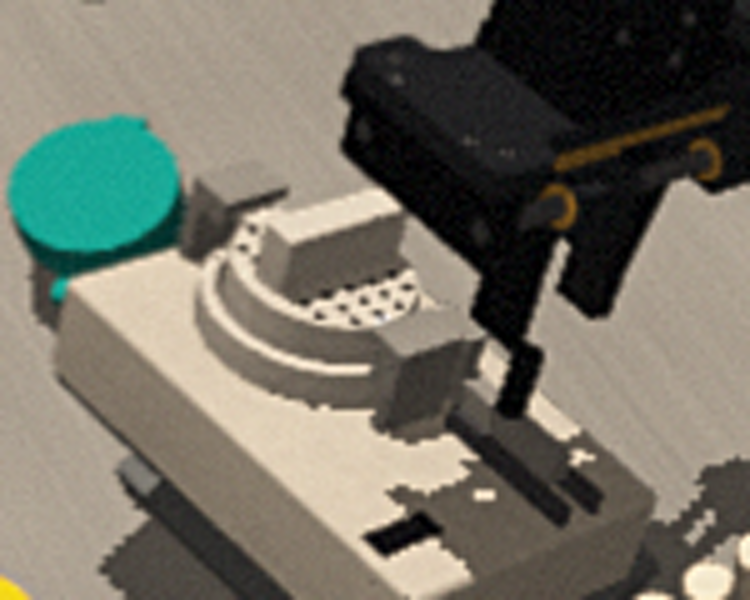

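Emit:
jog_arm(
  moves=[
    [0.2, 0, 0, 0.005, 0, 0, 0],
    [0.2, 0, 0, 0.01, 0, 0, 0],
    [0.2, 0, 0, 0.015, 0, 0, 0],
    [0.2, 0, 0, 0.02, 0, 0, 0],
    [0.2, 0, 0, 0.025, 0, 0, 0],
    [0.2, 0, 0, 0.03, 0, 0, 0],
    [0.2, 0, 0, 0.035, 0, 0, 0],
    [0.2, 0, 0, 0.039, 0, 0, 0],
    [0.2, 0, 0, 0.039, 0, 0, 0],
    [0.2, 0, 0, 0.039, 0, 0, 0],
  ],
)

```text
time_s: 3.78
tcp_pos: [0.5907, -0.1061, 0.1178]
ee_rot: [[0.187, -0.89, 0.417], [-0.982, -0.169, 0.08], [-0.001, -0.424, -0.906]]
wrist_force: [-0.9, -1.0, 0.9]
gripper_width: 0.4
```

Run:
```python
from h import *
delta(O+Rc()@[-.022,.085,.015],toolR(np.pi/2))
c=capture("scene");crop(c,185,120,150,120,5,"s3.png")
```

```text
shift [-0.0019 -0.0006  0.002 ] rotvec [ 0.0018 -0.0008 -0.0035] deg 0.2 joints [  3.4  16.8 -26.4  -8.5 -22.1  14.5]
```

View pics/s3.png

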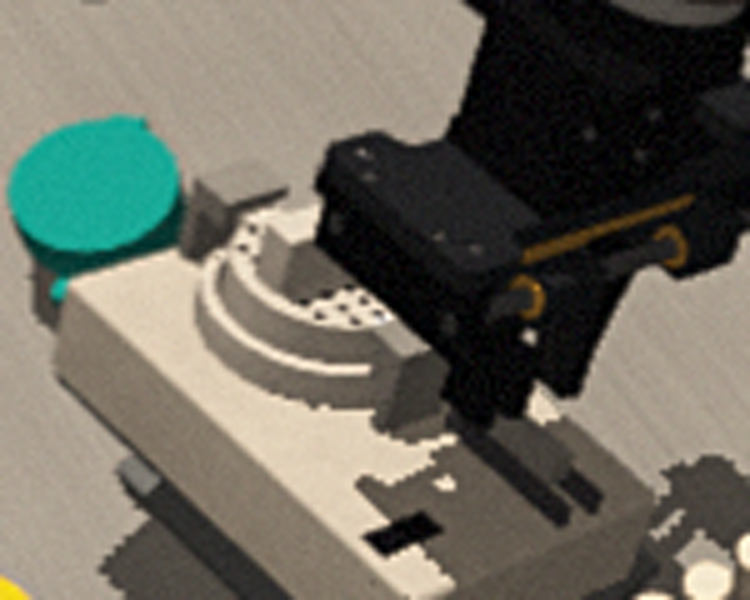

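Emit:
jog_arm(
  moves=[
    [0.6, 0, 0, 0, 0, 0, 0],
    [1, 0, 0, 0, 0, 0, 0],
    [1, 0, 0, 0, 0, 0, 0],
    [1, 0, 0, 0, 0, 0, 0],
    [1, 0, 0, 0, 0, 0, 0],
    [1, 0, 0, 0, 0, 0, 0],
    [1, 0, 0, 0, 0, 0, 0],
    [1, 0, 0, 0, 0, 0, 0],
    [1, 0, 0, 0, 0, 0, 0],
    [1, 0, 0, 0, 0, 0, 0],
  ],
)

```text
time_s: 4.67
tcp_pos: [0.5903, -0.1062, 0.118]
ee_rot: [[0.187, -0.89, 0.416], [-0.982, -0.169, 0.08], [-0.001, -0.424, -0.906]]
wrist_force: [-3.2, -0.3, 2.4]
gripper_width: 0.126
```

Emit:
jog_arm(
  moves=[
    [1, -0.003, 0, 0, 0, 0, 0],
    [1, -0.006, 0, 0, 0, 0, 0],
    [1, -0.009, 0, 0, 0, 0, 0],
    [1, -0.012, 0, 0, 0, 0, 0],
    [1, -0.015, 0, 0, 0, 0, 0],
    [1, -0.018, 0, 0, 0, 0, 0],
    [1, -0.021, 0, 0, 0, 0, 0],
    [1, -0.024, 0, 0, 0, 0, 0],
    [1, -0.026, 0, 0, 0, 0, 0],
    [1, -0.027, 0, 0, 0, 0, 0],
  ],
)

```text
time_s: 5.5
tcp_pos: [0.5855, -0.0811, 0.1179]
ee_rot: [[0.187, -0.889, 0.417], [-0.982, -0.17, 0.078], [0.001, -0.424, -0.905]]
wrist_force: [1.1, -18.3, -1.5]
gripper_width: 0.127
```

Emit:
jog_arm(
  moves=[
    [1, 0, 0, 0, 0, 0, 0],
    [1, 0, 0, 0, 0, 0, 0],
    [0.7, 0, 0, 0, 0, 0, 0],
    [0.4, 0, 0, 0, 0, 0, 0],
    [0.2, 0, 0, 0, 0, 0, 0],
    [0.2, 0, 0, 0, 0, 0, 0],
    [0.2, 0, 0, -0.01, 0, 0, 0],
    [0.2, 0, 0, -0.03, 0, 0, 0],
    [0.2, 0, 0, -0.055, 0, 0, 0],
    [0.2, 0, 0, -0.085, 0, 0, 0],
  ],
)

```text
time_s: 6.33
tcp_pos: [0.5494, -0.0861, 0.1953]
ee_rot: [[0.188, -0.89, 0.415], [-0.982, -0.17, 0.08], [-0.001, -0.423, -0.906]]
wrist_force: [0.7, 0.3, -0.3]
gripper_width: 0.401
```

Run:
```python
from h import *
delta(O+Rc()@[0,0,.10],toolR(0))
c=capture("wrist");crop(c,160,0,320,300,2,"w4.png")
for b in [(-.022,.11,.036),(-.022,.085,.036),(.03,.008,.046),(.03,-.008,.046),(-.03,.008,.046),(-.03,-.008,.046)]: print(((proj(c,O+Rc()@np.array(b))-[160,0])*2).round(1))
```

```text
shift [ 0.1106 -0.0231  0.0028] rotvec [ 0.0022 -0.0027  1.5677] deg 89.8 joints [  6.7   6.6 -28.1  -3.5 -30.3   6.7]
[317.  486.6]
[316.7 413.7]
[137.7 161.3]
[134.9 103.1]
[343.2 159.5]
[343.4 101. ]
```

View pics/w4.png

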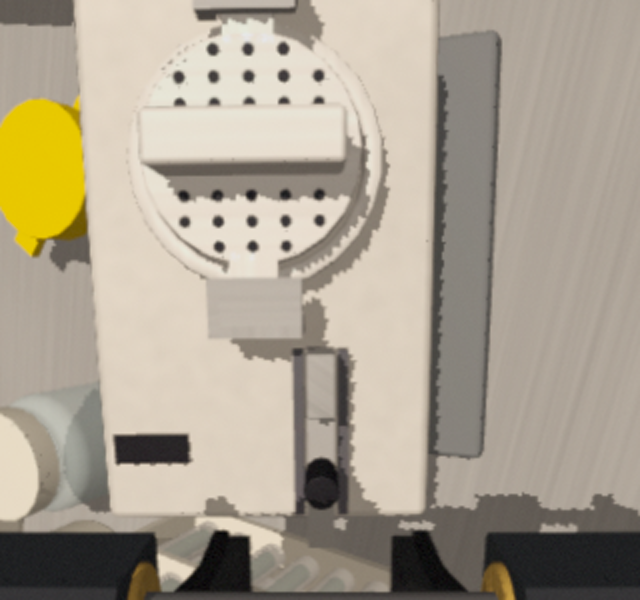

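Emit:
jog_arm(
  moves=[
    [0.3, 0.01, 0, -0.02, 0, 0, 0.1],
    [0.3, 0.02, -0.002, -0.02, 0, 0, 0.2],
    [0.3, 0.03, -0.004, -0.02, 0, 0, 0.3],
    [0.3, 0.04, -0.006, -0.02, 0, 0, 0.4],
    [0.3, 0.05, -0.008, -0.02, 0, 0, 0.52],
    [0.3, 0.06, -0.01, -0.02, 0, 0, 0.64],
    [0.3, 0.07, -0.013, -0.02, 0, 0, 0.76],
    [0.3, 0.08, -0.016, -0.02, 0, 0, 0.88],
    [0.3, 0.09, -0.02, -0.02, 0, 0, 1.0],
    [0.3, 0.11, -0.023, -0.02, 0, 0, 1.1],
  ],
)

```text
time_s: 7.22
tcp_pos: [0.5831, -0.1914, 0.2239]
ee_rot: [[-0.709, -0.568, 0.418], [-0.593, 0.801, 0.081], [-0.381, -0.191, -0.905]]
wrist_force: [0.9, 0.2, -0.5]
gripper_width: 0.353
```

```bash
sed -i 's/^YAW=.*/&\n/; s/^def toolR/O=O+Rc()@np.array([-.001,.001,0])\ndef toolR/' h.py
python3 - <<'E'
from h import *
print(O);delta(O+Rc()@[0,0,.10],toolR(0))
E
```

```text
[ 0.63272106 -0.18159101  0.11157406]
shift [0.0018 0.0011 0.0232] rotvec [-2.000e-04  3.000e-04  4.635e-01] deg 26.6 joints [ -7.3  11.6 -14.2 -11.8 -40.7 -37.7]
```

Emit:
jog_arm(
  moves=[
    [0.3, 0.0, 0, 0.0, 0, 0, 0.09],
    [0.3, 0.001, 0.001, 0.0, 0, 0, 0.18],
    [0.3, 0.002, 0.001, 0.003, 0, 0, 0.27],
    [0.3, 0.002, 0.001, 0.006, 0, 0, 0.36],
    [0.3, 0.002, 0.001, 0.01, 0, 0, 0.464],
    [0.3, 0.002, 0.001, 0.015, 0, 0, 0.464],
    [0.3, 0.002, 0.001, 0.02, 0, 0, 0.464],
    [0.3, 0.002, 0.001, 0.024, 0, 0, 0.464],
    [0.3, 0.002, 0.001, 0.024, 0, 0, 0.464],
    [0.3, 0.002, 0.001, 0.024, 0, 0, 0.464],
  ],
)

```text
time_s: 8.05
tcp_pos: [0.591, -0.1905, 0.2]
ee_rot: [[-0.888, -0.194, 0.417], [-0.177, 0.981, 0.08], [-0.424, -0.002, -0.905]]
wrist_force: [0.3, -1.2, -1.0]
gripper_width: 0.352
```

Run:
```python
from h import *
delta(O+Rc()@[0,0,.023],toolR(0))
c=capture("wrist");cv2.imwrite("pics/w5.png",c["frame"][:,:,::-1])
c=capture("scene");crop(c,185,120,150,120,5,"s5.png")
c=capture("top");crop(c,305,165,150,110,5,"t5.png")
```

```text
shift [-0.0011  0.0009  0.0751] rotvec [-0.0006 -0.0016  0.0044] deg 0.3 joints [ -7.1  13.6 -15.1 -12.3 -38.  -63.5]
```

View pics/w5.png

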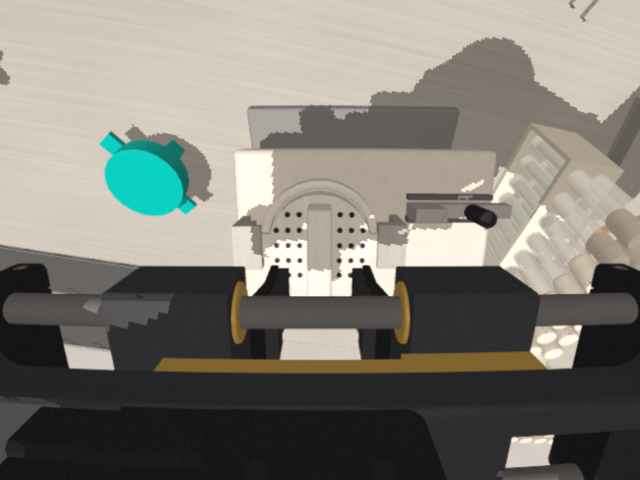

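View pics/s5.png

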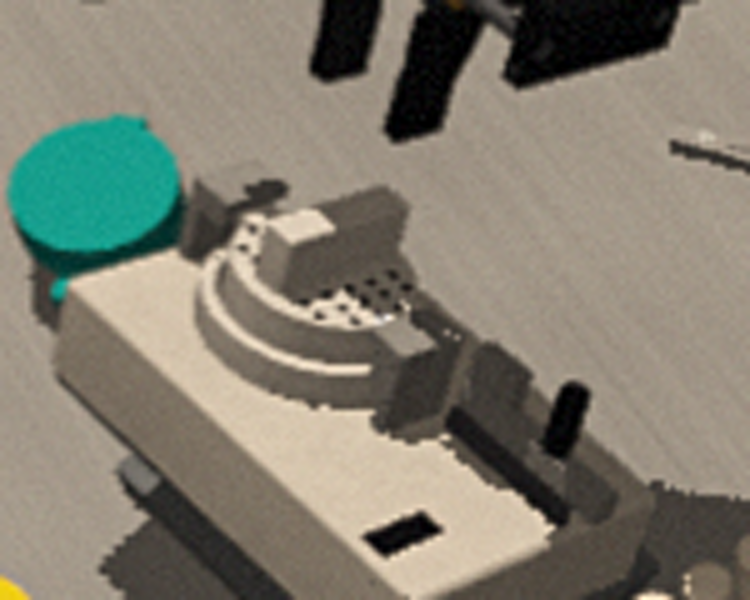

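Emit:
jog_arm(
  moves=[
    [0.3, 0, 0.001, 0.01, 0, 0, 0],
    [0.3, 0, 0.001, 0.02, 0, 0, 0],
    [0.3, 0, 0.001, 0.03, 0, 0, 0],
    [0.3, 0, 0.001, 0.04, 0, 0, 0],
    [0.3, 0, 0.001, 0.05, 0, 0, 0],
    [0.3, 0, 0.001, 0.058, 0, 0, 0],
    [0.3, 0, 0.001, 0.064, 0, 0, 0],
    [0.3, 0, 0.001, 0.07, 0, 0, 0],
    [0.3, 0, 0.001, 0.073, 0, 0, 0],
    [0.3, 0, 0.001, 0.073, 0, 0, 0],
  ],
)

```text
time_s: 9.03
tcp_pos: [0.6214, -0.1838, 0.1335]
ee_rot: [[-0.888, -0.193, 0.417], [-0.176, 0.981, 0.08], [-0.424, -0.002, -0.906]]
wrist_force: [-0.0, 0.0, -0.3]
gripper_width: 0.352
```

Run:
```python
from h import *
print(sense()["wrist_force"]);delta(O+Rc()@[0,0,.023],toolR(0))
c=capture("scene");crop(c,185,120,150,120,5,"s6.png")
c=capture("top");crop(c,305,165,150,110,5,"t6.png")
```

```text
[-0.03141744  0.04997975 -0.2651634 ]
shift [-0.0012 -0.      0.0017] rotvec [-0.0006 -0.0018  0.0032] deg 0.2 joints [ -6.1  20.2 -15.9 -14.1 -30.6 -62.1]
```

View pics/s6.png

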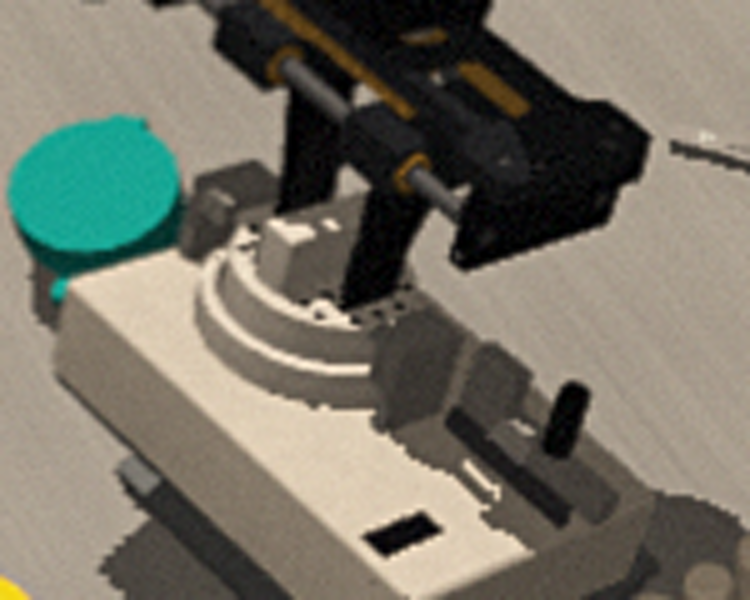

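Emit:
jog_arm(
  moves=[
    [0.5, 0, 0, 0, 0, 0, 0],
    [0.8, 0, 0, 0, 0, 0, 0],
    [1, 0, 0, 0, 0, 0, 0],
    [1, 0, 0, 0, 0, 0, 0],
    [1, 0, 0, 0, 0, 0, 0],
    [1, 0, 0, 0, 0, 0, 0],
    [1, 0, 0, 0, 0, 0, 0],
    [1, 0, 0, 0, 0, 0, 0],
    [1, 0, 0, 0, 0, 0, 0],
    [1, 0, 0, 0, 0, 0, 0],
  ],
)

```text
time_s: 9.97
tcp_pos: [0.6214, -0.184, 0.1344]
ee_rot: [[-0.888, -0.193, 0.418], [-0.176, 0.981, 0.08], [-0.425, -0.002, -0.905]]
wrist_force: [-1.6, -0.3, 2.2]
gripper_width: 0.184
```

Emit:
jog_arm(
  moves=[
    [1, 0, 0, 0.001, 0, 0, 0],
    [1, 0, 0, 0.002, 0, 0, 0],
    [1, 0, 0, 0.003, 0, 0, 0],
    [1, 0, 0, 0.004, 0, 0, 0],
    [1, 0, 0, 0.005, 0, 0, 0],
    [1, 0, 0, 0.006, 0, 0, 0],
    [1, 0, 0, 0.007, 0, 0, 0],
    [1, 0, 0, 0.008, 0, 0, 0],
    [1, 0, 0, 0.008, 0, 0, 0],
    [1, 0, 0, 0.008, 0, 0, 0],
  ],
)

```text
time_s: 10.8
tcp_pos: [0.6246, -0.1833, 0.1274]
ee_rot: [[-0.888, -0.193, 0.418], [-0.176, 0.981, 0.08], [-0.425, -0.002, -0.905]]
wrist_force: [-3.7, -1.3, 6.7]
gripper_width: 0.186
```

Run:
```python
from h import *
s=sense();print(Rc().T@s["wrist_force"], Rc().T@(s["tcp_pos"]-np.array([.6214,-.184,.1344])));delta(O+Rc()@[0,0,.023],toolR(0))
```

```text
[-0.65963552 -0.58393452  7.67104141] [ 1.80246651e-05  4.73867707e-05 -7.72409551e-03]
shift [-0.0007  0.0001 -0.0051] rotvec [-0.0011 -0.0006  0.0035] deg 0.2 joints [ -6.   20.8 -15.8 -14.3 -29.9 -61.8]
```

Emit:
jog_arm(
  moves=[
    [1, 0, 0, 0.0005, 0, 0, -0.05],
    [1, 0, 0, 0.0005, 0, 0, -0.12],
    [1, 0, 0, 0.0005, 0, 0, -0.2],
    [1, 0, 0, 0.0005, 0, 0, -0.28],
    [1, 0, 0, 0.0005, 0, 0, -0.36],
    [1, 0, 0, 0.0005, 0, 0, -0.44],
    [1, 0, 0, 0.0005, 0, 0, -0.52],
    [1, 0, 0, 0.0005, 0, 0, -0.6],
    [1, 0, 0, 0.0005, 0, 0, -0.68],
    [1, 0, 0, 0.0005, 0, 0, -0.76],
  ],
)

```text
time_s: 11.63
tcp_pos: [0.6253, -0.1835, 0.1277]
ee_rot: [[-0.507, -0.753, 0.419], [-0.806, 0.587, 0.08], [-0.306, -0.297, -0.904]]
wrist_force: [-3.5, -1.8, 7.5]
gripper_width: 0.18
```

Run:
```python
from h import *
s=sense();print(Rc().T@s["wrist_force"],Rc().T@s["moment"]);delta(O+Rc()@[0,0,.018],toolR(np.pi/2))
c=capture("scene");crop(c,185,120,150,120,5,"s7.png")
c=capture("wrist");cv2.imwrite("pics/w7.png",c["frame"][:,:,::-1])
```

```text
[-0.21955364 -1.11166837  8.43513442] [-0.17931292  1.04961976 -0.17465982]
shift [-0.0004  0.0003 -0.0002] rotvec [-0.0015 -0.0013 -0.8037] deg 46.0 joints [ -6.   20.9 -15.8 -14.3 -29.8 -18.1]
```

View pics/s7.png

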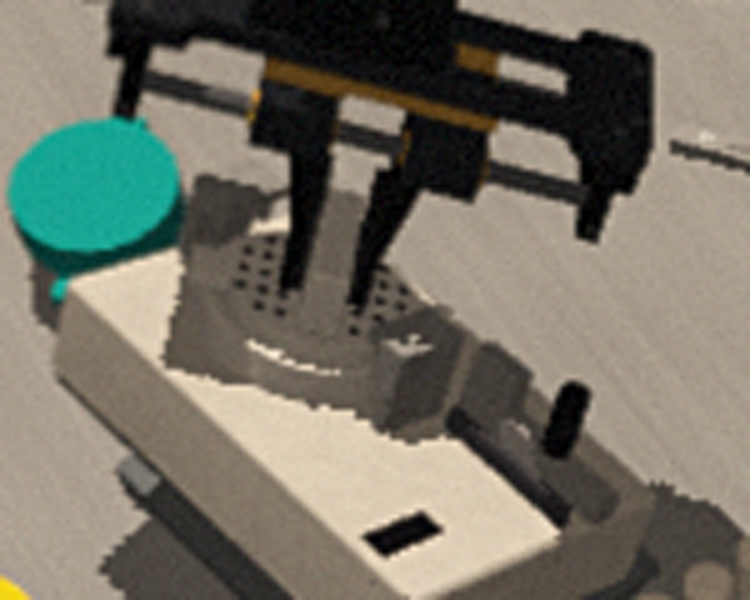

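View pics/w7.png

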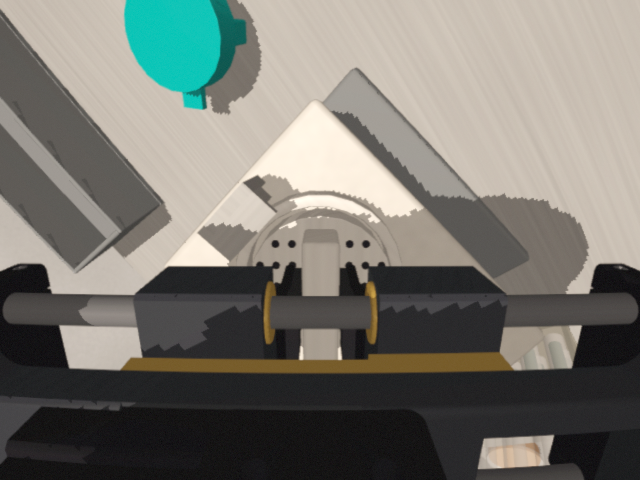

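The grip bar has turned about 45° with the hand: in the wrist picture it is still centred between the fingers at (320,265). I'll turn it the rest of the way.

Emit:
jog_arm(
  moves=[
    [1, 0, 0, 0, 0, 0, -0.08],
    [1, 0, 0, 0, 0, 0, -0.16],
    [1, 0, 0, 0, 0, 0, -0.24],
    [1, 0, 0, 0, 0, 0, -0.33],
    [1, 0, 0, 0, 0, 0, -0.42],
    [1, 0, 0, 0, 0, 0, -0.51],
    [1, 0, 0, 0, 0, 0, -0.6],
    [1, 0, 0, 0, 0, 0, -0.7],
    [1, 0, 0, 0, 0, 0, -0.8],
    [1, 0, 0, 0, 0, 0, -0.8],
  ],
)

```text
time_s: 12.57
tcp_pos: [0.6259, -0.1837, 0.1279]
ee_rot: [[0.187, -0.888, 0.42], [-0.982, -0.169, 0.079], [0.001, -0.428, -0.904]]
wrist_force: [-3.3, -1.5, 7.1]
gripper_width: 0.183
```

Emit:
jog_arm(
  moves=[
    [1, 0, 0, -0.002, 0, 0, 0],
    [1, 0, 0, -0.005, 0, 0, 0],
    [1, 0, 0, -0.009, 0, 0, 0],
    [1, 0, 0, -0.013, 0, 0, 0],
    [1, 0, 0, -0.018, 0, 0, 0],
    [1, 0, 0, -0.023, 0, 0, 0],
    [1, 0, 0, -0.028, 0, 0, 0],
    [1, 0, 0, -0.032, 0, 0, 0],
    [1, 0, 0, -0.036, 0, 0, 0],
    [1, 0, 0, -0.04, 0, 0, 0],
  ],
)

```text
time_s: 13.4
tcp_pos: [0.6076, -0.1861, 0.1627]
ee_rot: [[0.184, -0.89, 0.416], [-0.983, -0.165, 0.081], [-0.003, -0.424, -0.906]]
wrist_force: [0.1, 0.3, -1.7]
gripper_width: 0.179
```

Run:
```python
from h import *
s=sense();print(Rc().T@s["wrist_force"],s["gripper_width"]);delta(O+Rc()@[0,0,.1],toolR(np.pi/2))
c=capture("scene");crop(c,185,120,150,120,5,"s8.png")
```

```text
[-0.60271108  0.3053574  -1.6219577 ] 0.17940004273974938
shift [ 0.0003 -0.0013 -0.0428] rotvec [ 0.0019 -0.0003 -0.0076] deg 0.4 joints [ -6.5  17.1 -15.8 -13.2 -33.7  26.5]
```

View pics/s8.png

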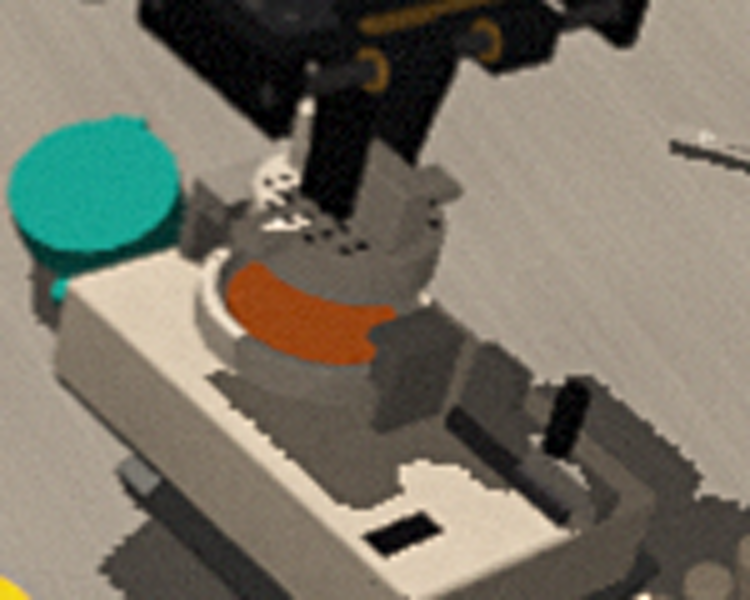

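```bash
cat >> h.py <<'E'
TY=None
def downR(yaw): # jaws (tool y) along world yaw
    y=np.array([np.cos(yaw),np.sin(yaw),0]);z=np.array([0,0,-1.]);return np.stack([np.cross(y,z),y,z],1)
E
python3 - <<'E'
from h import *
import pickle
t,s=pickle.load(open("c0.pkl","rb"))
P=lambda a:(150+(a[0]+.5)/5-.5,180+(a[1]+.5)/5-.5)
C=[plane(t,*P(a),.022) for a in [(97,133),(418,60),(526,592),(183,660)]]
print(np.round(C,4)); c=np.mean(C,0);print("centre",c)
print([np.linalg.norm(C[i]-C[(i+1)%4]).round(4) for i in range(4)])
for a,b in((2,1),(3,0)): d=C[a]*-1+C[b];print(np.degrees(np.arctan2(d[1],d[0])))
for a,b in((1,0),(2,3)): d=C[b]-C[a];print(np.degrees(np.arctan2(-d[0],d[1])))
print("dish",plane(t,150+297/5,180+198/5,.019))
y=np.radians(11);Rz=R.from_euler('z',y).as_matrix()
print("dish in tray",Rz.T@(plane(t,150+297/5,180+198/5,.019)-c))
print("target",c+Rz@[-.037,0,0], "toolR90 y", toolR(np.pi/2)[:,1])
E
```

```text
[[0.6858 0.2649 0.022 ]
 [0.7144 0.1361 0.022 ]
 [0.4997 0.09   0.022 ]
 [0.4755 0.2225 0.022 ]]
centre [0.59383415 0.17835809 0.022     ]
[np.float64(0.132), np.float64(0.2195), np.float64(0.1347), np.float64(0.2145)]
12.116361987750595
11.407467610819895
12.513858335079702
10.362108263724894
dish [0.65763955 0.18345878 0.019     ]
dish in tray [ 0.06360637 -0.00716767 -0.003     ]
target [0.55751395 0.17129816 0.022     ] toolR90 y [-0.88812883 -0.17263476 -0.42593947]
```

Emit:
jog_arm(
  moves=[
    [1, 0, 0, -0.008, 0, 0, 0],
    [1, 0, 0, -0.016, 0, 0, 0],
    [1, 0, 0, -0.026, 0, 0, 0],
    [1, 0, 0, -0.036, 0, 0, 0],
    [1, 0, 0, -0.046, 0, 0, 0],
    [1, 0, 0, -0.056, 0, 0, 0],
    [1, 0, 0, -0.066, 0, 0, 0],
    [1, 0, 0, -0.076, 0, 0, 0],
    [1, 0, 0, -0.086, 0, 0, 0],
    [1, 0, 0, -0.095, 0, 0, 0],
  ],
)

```text
time_s: 14.28
tcp_pos: [0.5681, -0.1941, 0.2499]
ee_rot: [[0.184, -0.89, 0.418], [-0.983, -0.165, 0.08], [-0.002, -0.425, -0.905]]
wrist_force: [-0.2, -0.1, -1.2]
gripper_width: 0.18
```

Run:
```python
from h import *
delta([.5575,.171,.29],downR(np.radians(191.5)))
```

```text
shift [-0.3609 -0.068  -0.0115] rotvec [-0.4395 -0.0014 -0.0162] deg 25.2 joints [ -7.8   9.  -13.6 -11.3 -43.9  24.9]
```

Emit:
jog_arm(
  moves=[
    [1, 0, -0.006, -0.012, -0.06, 0, 0],
    [1, 0, -0.012, -0.024, -0.13, 0, 0],
    [1, -0.003, -0.017, -0.036, -0.2, 0, -0.004],
    [1, -0.015, -0.019, -0.035, -0.27, 0, -0.008],
    [1, -0.035, -0.022, -0.034, -0.34, -0.001, -0.012],
    [1, -0.06, -0.0255, -0.032, -0.4, -0.001, -0.016],
    [1, -0.09, -0.03, -0.03, -0.44, -0.001, -0.016],
    [1, -0.12, -0.034, -0.028, -0.44, -0.001, -0.016],
    [1, -0.15, -0.038, -0.026, -0.44, -0.001, -0.016],
    [1, -0.18, -0.0425, -0.0235, -0.44, -0.001, -0.016],
  ],
)

```text
time_s: 15.12
tcp_pos: [0.5634, -0.0105, 0.2887]
ee_rot: [[0.199, -0.98, -0.001], [-0.98, -0.199, -0.0], [-0.0, 0.001, -1.0]]
wrist_force: [-0.1, 1.1, -2.0]
gripper_width: 0.182
```

Run:
```python
from h import *
delta([.5575,.171,.25],downR(np.radians(191.5)))
```

```text
shift [-0.179  -0.0303  0.0387] rotvec [ 0.0006  0.     -0.0005] deg 0.0 joints [ 15.4  13.8  -1.9  -0.  -74.3  -3.9]
```

Emit:
jog_arm(
  moves=[
    [1, -0.025, -0.004, 0, 0, 0, 0],
    [1, -0.055, -0.009, 0, 0, 0, 0],
    [1, -0.085, -0.014, 0, 0, 0, 0],
    [1, -0.115, -0.019, 0, 0, 0, 0],
    [1, -0.145, -0.024, 0, 0, 0, 0],
    [1, -0.165, -0.028, 0.005, 0, 0, 0],
    [1, -0.179, -0.03, 0.015, 0, 0, 0],
    [1, -0.179, -0.03, 0.03, 0, 0, 0],
    [1, -0.179, -0.03, 0.04, 0, 0, 0],
    [1, -0.179, -0.03, 0.04, 0, 0, 0],
  ],
)

```text
time_s: 15.95
tcp_pos: [0.5555, 0.1686, 0.2452]
ee_rot: [[0.198, -0.98, -0.007], [-0.98, -0.198, -0.003], [0.001, 0.007, -1.0]]
wrist_force: [-0.8, -0.6, -2.1]
gripper_width: 0.184
```

Run:
```python
from h import *
delta([.5575,.171,.06],downR(np.radians(191.5)))
for k in("top","scene","wrist"):
  c=capture(k)
  if k=="top":crop(c,130,130,200,200,3,"t9.png")
  elif k=="scene":crop(c,230,180,240,240,2,"s9.png")
  else: cv2.imwrite("pics/w9.png",c["frame"][:,:,::-1])
```

```text
shift [-0.0022 -0.0038  0.1852] rotvec [ 0.0073 -0.0013 -0.0009] deg 0.4 joints [ 32.8  17.1  -3.6  -0.1 -69.8 -21.3]
```

View pics/t9.png

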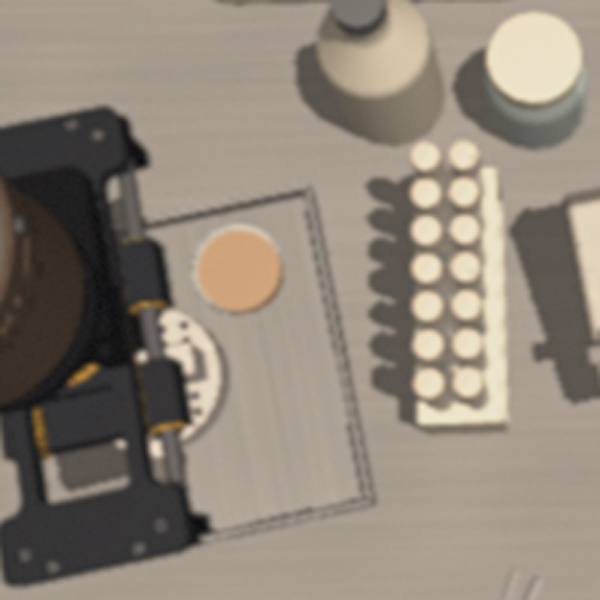

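View pics/s9.png

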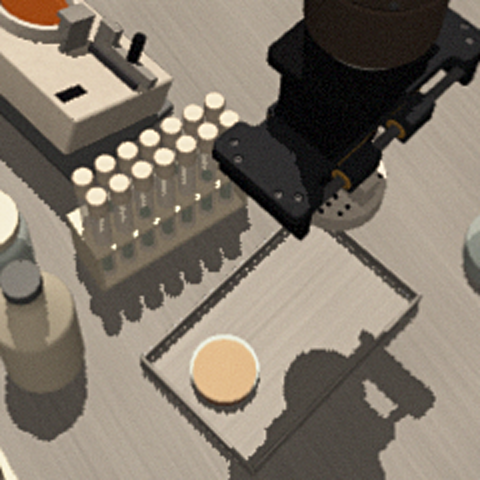

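View pics/w9.png

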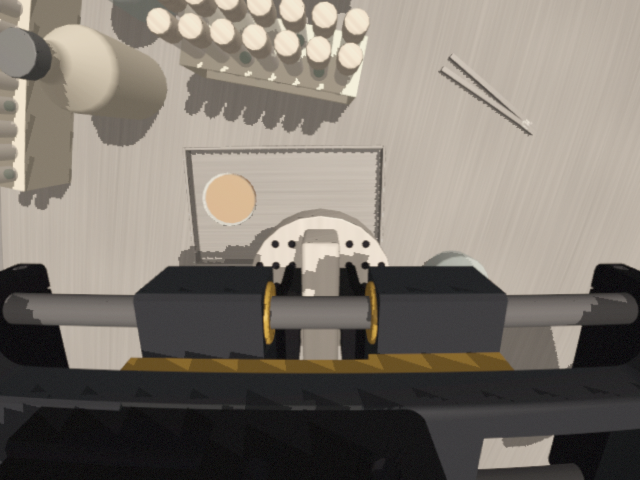

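Run:
```python
from h import *
c=capture("wrist");Rz=R.from_euler('z',np.radians(11.5)).as_matrix();T=np.array([.5938,.1784,0])
for b in [(.11,.068,.022),(.11,-.068,.022),(-.11,-.068,.022),(-.11,.068,.022),(.0636,-.007,.018),(-.037,0,.003)]: print(b,proj(c,T+Rz@np.array(b)).round(1))
print([plane(c,*p,.022).round(4) for p in [(187,149),(382,149),(200,262)]], plane(c,230,199,.019))
s=sense();print(s["tcp_pos"],s["ee_rot"].round(4))
```

```text
(0.11, 0.068, 0.022) [194.6 263. ]
(0.11, -0.068, 0.022) [183.7 144. ]
(-0.11, -0.068, 0.022) [387.5 143.1]
(-0.11, 0.068, 0.022) [382.2 263. ]
(0.0636, -0.007, 0.018) [230.4 198.9]
(-0.037, 0, 0.003) [319.6 202.6]
[array([0.711 , 0.1384, 0.022 ]), array([0.5039, 0.0971, 0.022 ]), array([0.6819, 0.2645, 0.022 ])] [0.65772554 0.18417579 0.019     ]
[0.55770797 0.16891594 0.24931424] [[ 1.983e-01 -9.801e-01  5.000e-04]
 [-9.801e-01 -1.983e-01  1.000e-04]
 [-0.000e+00 -5.000e-04 -1.000e+00]]
```

Emit:
jog_arm(
  moves=[
    [1, -0.001, 0, 0.015, 0, 0, 0],
    [1, -0.002, 0, 0.035, 0, 0, 0],
    [1, -0.002, 0, 0.055, 0, 0, 0],
    [1, -0.002, 0, 0.075, 0, 0, 0],
    [1, -0.002, 0, 0.095, 0, 0, 0],
    [1, -0.002, 0, 0.115, 0, 0, 0],
    [1, -0.002, 0, 0.135, 0, 0, 0],
    [1, -0.002, 0, 0.15, 0, 0, 0],
    [1, -0.002, 0, 0.165, 0, 0, 0],
    [1, -0.002, 0, 0.175, 0, 0, 0],
  ],
)

```text
time_s: 16.98
tcp_pos: [0.5568, 0.1709, 0.0728]
ee_rot: [[0.198, -0.98, -0.001], [-0.98, -0.198, -0.0], [0.0, 0.001, -1.0]]
wrist_force: [-1.0, -1.4, -1.8]
gripper_width: 0.182
```

Run:
```python
from h import *
delta([.5575,.171,.027],downR(np.radians(191.5)))
for k in("top","scene","wrist"):
  c=capture(k)
  if k=="top":crop(c,130,130,200,200,3,"t10.png")
  elif k=="scene":crop(c,260,200,200,220,3,"s10.png")
  else: cv2.imwrite("pics/w10.png",c["frame"][:,:,::-1])
```

```text
shift [ 0.0001 -0.0007  0.0458] rotvec [ 0.001  -0.0001 -0.001 ] deg 0.1 joints [ 33.   26.4 -16.5  -0.  -47.2 -21.5]
```

View pics/s10.png

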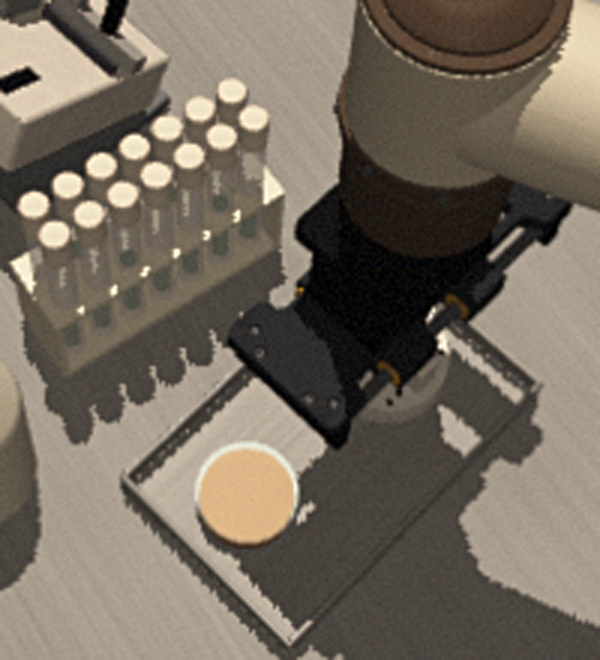

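View pics/w10.png

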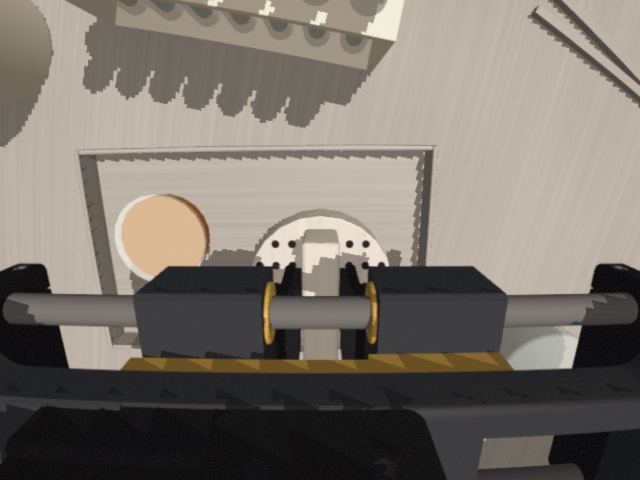

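Emit:
jog_arm(
  moves=[
    [1, 0, 0, 0.006, 0, 0, 0],
    [1, 0, 0, 0.012, 0, 0, 0],
    [1, 0, 0, 0.018, 0, 0, 0],
    [1, 0, 0, 0.024, 0, 0, 0],
    [1, 0, 0, 0.03, 0, 0, 0],
    [1, 0, 0, 0.034, 0, 0, 0],
    [1, 0, 0, 0.037, 0, 0, 0],
    [1, 0, 0, 0.04, 0, 0, 0],
    [1, 0, 0, 0.042, 0, 0, 0],
    [1, 0, 0, 0.042, 0, 0, 0],
  ],
)

```text
time_s: 17.97
tcp_pos: [0.5563, 0.1713, 0.031]
ee_rot: [[0.199, -0.98, -0.002], [-0.98, -0.199, -0.001], [0.0, 0.002, -1.0]]
wrist_force: [0.0, 0.4, -2.2]
gripper_width: 0.185
```

Emit:
jog_arm(
  moves=[
    [1, 0, 0, 0.0005, 0, 0, 0],
    [1, 0, 0, 0.001, 0, 0, 0],
    [1, 0, 0, 0.0015, 0, 0, 0],
    [1, 0, 0, 0.002, 0, 0, 0],
    [1, 0, 0, 0.002, 0, 0, 0],
    [1, 0, 0, 0.002, 0, 0, 0],
    [1, 0, 0, 0.002, 0, 0, 0],
    [1, 0, 0, 0.002, 0, 0, 0],
    [1, 0, 0, 0.002, 0, 0, 0],
    [1, 0, 0, 0.002, 0, 0, 0],
  ],
)

```text
time_s: 18.8
tcp_pos: [0.5565, 0.1714, 0.0294]
ee_rot: [[0.199, -0.98, -0.001], [-0.98, -0.199, -0.0], [0.0, 0.001, -1.0]]
wrist_force: [-0.1, -0.6, -0.7]
gripper_width: 0.18
```

Emit:
jog_arm(
  moves=[
    [1, 0, 0, 0.0005, 0, 0, 0],
    [1, 0, 0, 0.001, 0, 0, 0],
    [1, 0, 0, 0.0015, 0, 0, 0],
    [1, 0, 0, 0.002, 0, 0, 0],
    [1, 0, 0, 0.002, 0, 0, 0],
    [1, 0, 0, 0.002, 0, 0, 0],
    [1, 0, 0, 0.002, 0, 0, 0],
    [1, 0, 0, 0.002, 0, 0, 0],
    [1, 0, 0, 0.002, 0, 0, 0],
    [1, 0, 0, 0.002, 0, 0, 0],
  ],
)

```text
time_s: 19.63
tcp_pos: [0.5565, 0.1714, 0.0274]
ee_rot: [[0.199, -0.98, -0.001], [-0.98, -0.199, -0.0], [0.0, 0.001, -1.0]]
wrist_force: [-0.4, -0.3, -0.9]
gripper_width: 0.184
```

Emit:
jog_arm(
  moves=[
    [1, 0, 0, 0.0005, 0, 0, 0],
    [1, 0, 0, 0.001, 0, 0, 0],
    [1, 0, 0, 0.0015, 0, 0, 0],
    [1, 0, 0, 0.002, 0, 0, 0],
    [1, 0, 0, 0.0025, 0, 0, 0],
    [1, 0, 0, 0.0025, 0, 0, 0],
    [1, 0, 0, 0.0025, 0, 0, 0],
    [1, 0, 0, 0.0025, 0, 0, 0],
    [1, 0, 0, 0.0025, 0, 0, 0],
    [1, 0, 0, 0.0025, 0, 0, 0],
  ],
)

```text
time_s: 20.47
tcp_pos: [0.5564, 0.1714, 0.0253]
ee_rot: [[0.199, -0.98, -0.001], [-0.98, -0.199, -0.0], [0.0, 0.001, -1.0]]
wrist_force: [-2.9, -0.2, 4.8]
gripper_width: 0.181
```

Emit:
jog_arm(
  moves=[
    [0.9, 0, 0, 0, 0, 0, 0],
    [0.7, 0, 0, 0, 0, 0, 0],
    [0.6, 0, 0, 0, 0, 0, 0],
    [0.5, 0, 0, 0, 0, 0, 0],
    [0.4, 0, 0, 0, 0, 0, 0],
    [0.3, 0, 0, 0, 0, 0, 0],
    [0.3, 0, 0, 0, 0, 0, 0],
    [0.3, 0, 0, 0, 0, 0, 0],
    [0.3, 0, 0, 0, 0, 0, 0],
    [0.3, 0, 0, 0, 0, 0, 0],
  ],
)

```text
time_s: 21.3
tcp_pos: [0.5565, 0.1714, 0.0249]
ee_rot: [[0.199, -0.98, -0.001], [-0.98, -0.199, -0.0], [0.0, 0.001, -1.0]]
wrist_force: [0.0, -0.4, 0.4]
gripper_width: 0.348
```

Emit:
jog_arm(
  moves=[
    [0.3, 0, 0, -0.003, 0, 0, 0],
    [0.3, 0, 0, -0.008, 0, 0, 0],
    [0.3, 0, 0, -0.015, 0, 0, 0],
    [0.3, 0, 0, -0.025, 0, 0, 0],
    [0.3, 0, 0, -0.04, 0, 0, 0],
    [0.3, 0, 0, -0.06, 0, 0, 0],
    [0.3, 0, 0, -0.085, 0, 0, 0],
    [0.3, 0, 0, -0.115, 0, 0, 0],
    [0.3, 0, 0, -0.145, 0, 0, 0],
    [0.3, 0, 0, -0.175, 0, 0, 0],
  ],
)

```text
time_s: 22.13
tcp_pos: [0.5565, 0.1713, 0.2027]
ee_rot: [[0.199, -0.98, 0.0], [-0.98, -0.199, 0.0], [-0.0, -0.0, -1.0]]
wrist_force: [0.7, 0.2, -0.1]
gripper_width: 0.347
```

Emit:
jog_arm(
  moves=[
    [0.3, 0.0, 0.02, -0.01, 0, 0, 0],
    [0.3, 0.0, 0.04, -0.02, 0, 0, 0],
    [0.3, 0.0, 0.06, -0.03, 0, 0, 0],
    [0.3, 0.0, 0.08, -0.04, 0, 0, 0],
    [0.3, 0.0, 0.1, -0.05, 0, 0, 0],
    [0.3, 0.0, 0.12, -0.06, 0, 0, 0],
    [0.3, 0.0, 0.13, -0.06, 0, 0, 0],
    [0.3, 0.0, 0.13, -0.06, 0, 0, 0],
    [0.3, 0.0, 0.13, -0.06, 0, 0, 0],
    [0.3, 0.0, 0.13, -0.06, 0, 0, 0],
  ],
)

```text
time_s: 22.97
tcp_pos: [0.4298, 0.1457, 0.2597]
ee_rot: [[0.199, -0.98, -0.001], [-0.98, -0.199, -0.001], [0.0, 0.001, -1.0]]
wrist_force: [-0.1, 1.0, 0.4]
gripper_width: 0.353
```

Run:
```python
from h import *
s=sense();print(s["tcp_pos"],s["wrist_force"],s["joint_velocities"].round(2))
for k in("top","scene","wrist"):
  c=capture(k); cv2.imwrite(f"pics/{k}11.png",c["frame"][:,:,::-1])
  if k=="scene":crop(c,260,240,200,200,3,"s11.png")
```

```text
[0.42979487 0.14572264 0.25971781] [-0.10911531  1.0230738   0.43533212] [-0.31  1.06  0.16  0.08 -0.16 -0.09]
```

View pics/s11.png

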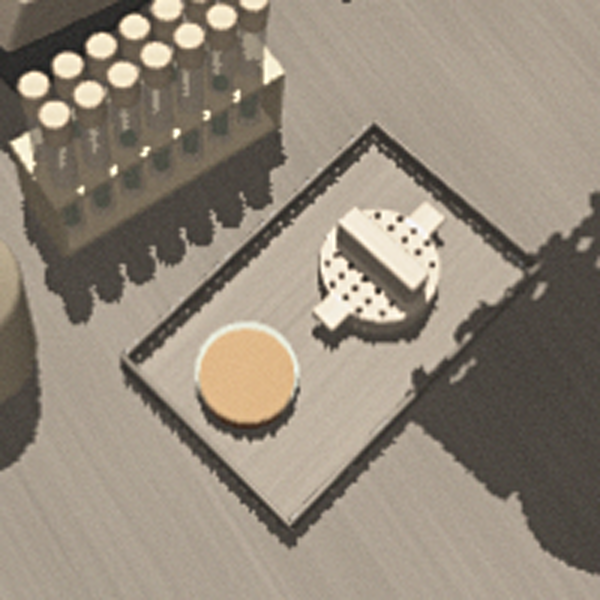

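View pics/top11.png

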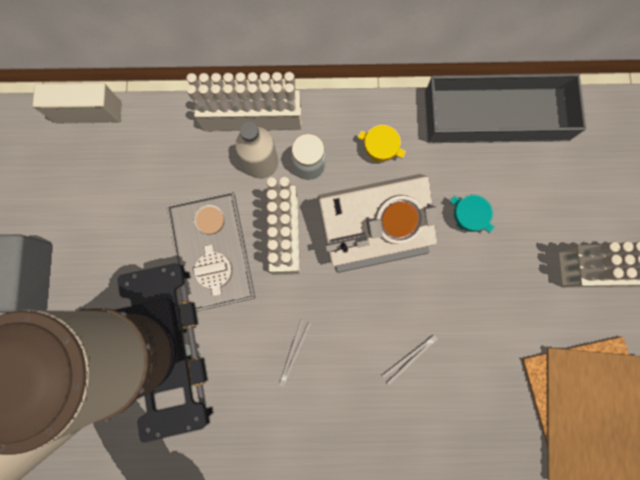

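View pics/wrist11.png

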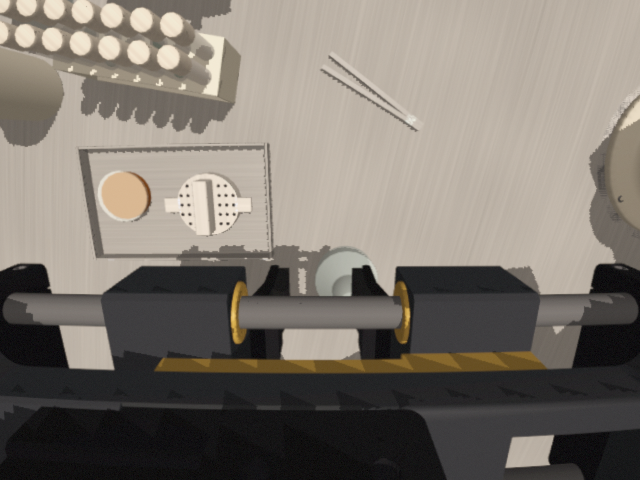

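Run:
```python
from h import *
c=capture("top")
Rz=R.from_euler('z',np.radians(11.5)).as_matrix();T=np.array([.5938,.1784,0])
print("cover in tray",(Rz.T@(plane(c,212,269,.04)-T)).round(3),"dish",plane(c,209.5,220,.019).round(3))
finish_job()
```

```text
cover in tray [-0.039 -0.     0.04 ] dish [0.657 0.183 0.019]
the job is handed in; nothing more can be done
```

The air sampler is open and its cover lies flat in the free end of the tray, grip up and released. I handed the job in at about 23 s; no verdict was reported.

**What I did**
- **Lock bar:** I gripped the knob and slid the bar back until it met its stop, at about 18 N.
- **Cover:** I took it by the grip, pressed it 7.7 mm (about 8 N), turned it 90° anticlockwise and lifted it off along its axis.
- **Placing:** I carried it over the tube rack and lowered it until it touched the tray floor, at about 5 N. Then I opened the fingers and backed the arm away.

**Last checks**
- **Cover:** by the camera it is at about x −39 mm, y 0 mm in the tray. It looks flat, but I judged that by eye and did not measure the angle.
- **Lock bar:** it still looks fully back in the last top picture.
- **Surroundings:** the dish measures within about 1 mm of where it started. The rack, bottles, lamp and forceps look unmoved.

None of the checks failed. My camera measurements disagreed by 2–5 mm on heights and the tray's edges, so I went by felt contact for the final lowering. The hand was still settling slightly when I took the last pictures, well clear of everything.

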